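# Stamp the label of a microscope slide

### The arm

A 7-joint arm with a two-finger parallel gripper is mounted at the origin on the work surface. World frame = base frame: x ahead of the robot, y to its left, z up, the work surface at z = 0. Lengths are in m, angles in rad, forces in N, time in s.
With the tool pointing down it reaches from about 0.425 to 0.925 m from the base axis. Payload 6.8 kg.
Tool frame: the origin (TCP) lies at the very end of the fingers, on their centre line; the grasp point (between the pads) lies 19 mm behind it; z points along the fingers, y is the line along which they close (so a half turn about z gives the same grasp; the last joint's range is limited). The gripper opens to 85 mm and grips with 20 to 120 N. Pads are 22 mm wide; open, the fingers measure 114 mm over their backs; the gripper's body (76 mm by 85 mm) begins 54 mm behind the grasp point. The pads swing forward as they close: fully open they stand 13 mm farther back than shut.
Start: joints at [1.196, 0.477, 0.022, 1.555, -0.011, 1.109, -0.083], TCP at [0.178, -0.651, 0.231] pointing down, gripper open.
Joint ranges: [-2.96, 2.96], [-0.34, 2.1], [-1.41, 1.46], [0.24, 2.44], [-1.37, 4.51], [0.17, 1.92], [-2.96, 2.96]. Speed limits (rad/s): [2.39, 2.39, 3.14, 3.14, 3.14, 3.14, 3.14].

### API

Orientations are given as a unit quaternion [w, x, y, z].
In Python, from station import bot gives the robot as it stands.
- The arm moves only by the tool jog_arm, never from a script. Its argument "motion" is a list of rows, each a list of 7 numbers: the turn, a rotation vector about the tool's x, y, z in rad, then the shift along the tool's x, y, z in mm, then the finger opening in mm, from 0 to 85.4. A call has 1 to 10 rows; each row is the pose to reach, as a shift and turn from the pose commanded when the call began, along the tool's axes at that moment; what a row does not reach only later rows make up. A row lasts 1/8 s, in which the tool goes at most 62.5 mm and 10.7 degrees, less where a joint would pass 70% of its speed; a pose out of reach is approached as far as the arm can. A call with a gripper value outside its range is refused whole. The fingers move at their own pace and stop on an object; "grip_force" is the grip in N (left out, the last holds). Time passes only in rows, so rows that repeat a pose let the fingers close. It gives the time, the measured TCP pose, the force, the opening and the grip force at its end, in the units of the state.
- bot.get_obs(): the state, without advancing time (a new reading comes with each control period).
- bot.read_camera(name): name is "scene" or "side" or "wrist"; returns a dict with "pixels" (400x640x3 uint8, red, green, blue), "camera_matrix" (3x3 intrinsics, pixels), "T" (4x4, takes a point from camera to world coordinates); the wrist camera has in their place "tool_from_camera" (4x4, takes a point from camera to tool coordinates, whose origin is the TCP and whose axes are the flange's). Camera axes: x right, y down, z forward; pixel columns grow to the right and rows downward; lengths in m; the calibration is good to about 2 mm. The wrist camera is an equidistant fisheye: a pixel r from the principal point sees the ray r / f radians off the axis. A picture is of the moment at which its call begins: read the wrist's pose just before it. There is no depth.
- bot.hand_in(): hands the job in; it is judged then, once.
Trained networks look in a picture, given as the dict that the camera call returned (one of the last four; its "shot" number tells which), for a name from the list of things; names that differ only in an ending like _2 or _b are one class to them, and where a whole thing is asked for, a point or a joint stands for the part that bears it (a point fixed in the world has none). Each returns a list of dicts, best first, with "score" (0 to 1); they miss things now and then, are a little off and sometimes report something else, mostly with a low value. They report only what shows in the picture. A call takes as long as a camera call. They do not tell look-alikes from the thing itself.
- bot.spot_in(thing, picture): "xy" ([column, row] in pixels, amid what is visible of it).
- bot.tip_of(thing, picture): "xy" ([column, row] in pixels: a listed point, or the origin of a listed thing).
The state is a dict: "t": time; "q": joint angles; "joint_vel": joint speeds; "joint_torque": joint torques, N m; "eef_pos": TCP position; "tool_rot": TCP orientation; "contact_force": force on the tool from outside, world axes, zero at the start; "torque": the same for the moment, N m; "gripper_width": opening from 0.0 (shut) to 1.0 (fully open); "grasp_force": force on a finger pad.
Only numpy, scipy, OpenCV 4.12 (cv2) and the standard library are available. Lean on these libraries where they do the work, as an engineer would, in place of code of your own. Each camera call takes 0.05 s, during which the arm holds its last target. There are 200 camera calls.

### The job

Take the red-handled hand stamp out of its wooden block and press its brass foot squarely, with an even push of about 12 N for a good second, onto the middle of the white label of the glass slide lying on the sprung cradle, with the foot's longer edges along the slide. The cradle gives softly before the slide meets a hard anvil, and the glass cracks if pressed much harder. Lift the stamp straight off without smearing the mark or dragging the slide, and put it back upright in the pocket of its block, leaving the stain bottle, the blue case and the dish where they are.

Things in the scene. Friction and masses are not known exactly. Their poses are not given: they have to be found in the camera images.
- stamp: Loose hand stamp, about 0.2 kg, 92 mm tall, standing upright. From the bottom: brass foot 22 (x) x 20 (y) mm, 10 mm high; steel neck of 16 mm diameter; red grip block 34 (x) x 26 (y) mm from 30 to 90 mm above the foot's face, flat-sided, to be pinched across its 26 mm (along y). Origin: centre of the foot's flat lower face, z up along the stamp, x along the foot's longer edge.
- slide: Loose thick glass cavity slide, 76 (x) x 26 (y) x 3 (z) mm, 16 g, lying flat and loose on the sprung cradle with about 4 mm of play to the cradle's rims. Origin: centre of its underside; its +x end carries the white label, 26 x 26 mm, with a thin blue frame.
- label (a point): Centre of the white label on the slide's top face, 25 mm from the slide's middle towards its +x end; x along the slide, z up.
- jig: Fixed marking jig, grey base 126 (x) x 76 (y) mm, top rim 32 mm above its origin. In it a black sprung cradle 94 x 44 mm, with blue rims 2 mm high around an 84 x 34 mm floor, carries the slide. Origin: centre of the jig near its base, x along the slide's length; its screw feet are set differently each time, so its height varies by some 12 mm.
- bed_mid (a point): Middle of the cradle's floor when unloaded, 40 mm above the jig's origin; stays with the jig's base. Pressed, the cradle sinks level from about 2 N, 0.5 N more per mm, until the slide lands on a rigid steel anvil hidden under it, 1.5 to 7.5 mm down, different each time (unseen; felt as a sharp rise of force at 3 to 6 N).
- stand: Fixed wooden parking block of the stamp, 64 (x) x 60 (y) x 20 mm, with an open-topped pocket 30 (x) x 28 (y) mm, 12 mm deep, in its middle. Origin: centre of the underside; x is the pocket's longer way, along which the foot's longer edge lies.
- pocket (a point): Centre of the pocket's floor, 8 mm above the block's underside; the stamp's origin rests here.
- stain: Bystander: amber stain bottle with black cap, 42 mm diameter, 85 mm tall, loose. Origin: centre of its underside.
- case: Bystander: closed blue instrument case, 160 x 62 x 23 mm, loose. Origin: centre of its underside.
- dish: Bystander: closed clear dish, 92 mm diameter, 18 mm high, loose. Origin: centre of its underside.
There are look-alikes about, which are no part of the job. There is more than one size of the stamp; the one meant has the size given above. Of the things that look like the slide, the largest one is meant.

How it is judged:
By the outcome, as a careful person would: the job done as asked, in the order asked, and still so for the second after the job is handed in, with the robot touching nothing.
It also fails if it takes over 56 s, if anything falls off the work surface, if the arm or the gripper's body presses on something with over 40 N, if the wrist force passes 120 N, or if a joint passes its speed limit or range.

## Working session

There is one attempt and no reset: what is moved stays moved. The work goes in short steps, Python scripts to look and compute and a tool call to move; the robot and the scene stay as the last step left them, time stands still between calls to the robot, and variables do not carry over. Pictures are saved under pics/ and viewed, at most 13 in all, crops included, and the job is handed in when it is done.

Besides the shell and the picture viewer there is one more tool, called after "Request:" by a JSON object that holds its "fn" and its "kwargs", one argument or row to a line. jog_arm: Moves the arm, as the interface text tells. Its arguments: {"type":"object","properties":{"motion":{"type":"array"},"grip_force":{"type":"number"}},"required":["motion"]}

```bash
mkdir -p pics; ls; cat > h.py <<'E'
import numpy as np, cv2
from station import bot
from scipy.spatial.transform import Rotation as R
def save(p,n): cv2.imwrite(f'pics/{n}.png',p['pixels'][:,:,::-1])
def ray(p,xy):
    K=p['camera_matrix'];d=np.linalg.inv(K)@[xy[0],xy[1],1];T=p['T'];d=T[:3,:3]@d
    return T[:3,3],d/np.linalg.norm(d)
def atz(p,xy,z):
    o,d=ray(p,xy);return o+d*(z-o[2])/d[2]
def tri(rs):
    A=0;b=0
    for o,d in rs:
        M=np.eye(3)-np.outer(d,d);A=A+M;b=b+M@o
    x=np.linalg.solve(A,b);return x,[np.linalg.norm(np.cross(x-o,d)) for o,d in rs]
E
python3 - <<'E'
from h import *
np.set_printoptions(precision=4,suppress=True)
o=bot.get_obs();print(o)
ps={}
for n in('scene','side'):
    p=bot.read_camera(n);ps[n]=p;save(p,n+'0');print(n,p['T'],p['camera_matrix'])
    for t in('stamp','slide','label','jig','bed_mid','stand','pocket','stain','case','dish'):
        print(t,'spot' ,[(np.round(a['xy'],1).tolist(),round(a['score'],2)) for a in bot.spot_in(t,p)] if t not in('bed_mid',) else '', 'tip',[(np.round(a['xy'],1).tolist(),round(a['score'],2)) for a in bot.tip_of(t,p)])
E
```

```text
pics
{'t': 0.0, 'q': array([ 1.1959,  0.4778,  0.0223,  1.5565, -0.0115,  1.1093, -0.0831]), 'joint_vel': array([ 0.    , -0.0019, -0.0024,  0.0014, -0.001 ,  0.0003, -0.0008]), 'joint_torque': array([ -0.0009, -59.6444,   1.6076, -28.1192,   0.0124,   0.0094,
        -0.    ]), 'eef_pos': array([ 0.1778, -0.6505,  0.2303]), 'tool_rot': array([-0.0009,  0.9911,  0.133 , -0.0002]), 'contact_force': array([-0.4162, -0.5687,  1.2623]), 'torque': array([-0.053 ,  0.0509, -0.0018]), 'grasp_force': 0.0, 'gripper_width': 1.004657104020059}
scene [[-0.5518  0.688  -0.4714  1.0416]
 [ 0.8338  0.4436 -0.3286  0.2744]
 [-0.017  -0.5744 -0.8184  0.798 ]
 [ 0.      0.      0.      1.    ]] [[367.7689   0.     316.8894]
 [  0.     367.7689 201.079 ]
 [  0.       0.       1.    ]]
stamp spot [([455.4, 199.2], 0.81), ([408.8, 190.2], 0.78), ([397.8, 222.6], 0.77)] tip [([445.8, 214.3], 0.81), ([395.8, 240.2], 0.72), ([403.2, 202.0], 0.7), ([274.9, 173.1], 0.68), ([324.9, 259.2], 0.25)]
slide spot [([284.1, 170.8], 0.53), ([326.0, 199.5], 0.53), ([227.9, 135.4], 0.16)] tip [([286.6, 168.9], 0.69), ([
[... 1488 characters left out ...]
, 0.71), ([321.4, 223.5], 0.61), ([354.8, 245.9], 0.56)]
jig spot [([340.9, 258.3], 0.67)] tip [([343.3, 260.6], 0.82), ([352.8, 185.8], 0.63)]
bed_mid spot  tip [([339.2, 245.2], 0.8), ([355.0, 183.5], 0.41)]
stand spot [([258.5, 189.5], 0.88)] tip [([258.4, 191.5], 0.76), ([341.0, 247.6], 0.38)]
pocket spot [([265.2, 191.4], 0.81), ([356.0, 178.1], 0.52)] tip [([261.3, 187.8], 0.75), ([260.1, 194.8], 0.65), ([340.7, 259.8], 0.24)]
stain spot [([353.3, 176.8], 0.92), ([264.7, 189.6], 0.52)] tip [([354.8, 184.8], 0.77), ([258.7, 127.5], 0.35)]
case spot [([371.5, 345.5], 0.72)] tip [([371.3, 351.0], 0.85)]
dish spot [([257.4, 124.6], 0.81)] tip [([256.9, 130.7], 0.63), ([356.4, 244.8], 0.3)]
```

View pics/scene0.png

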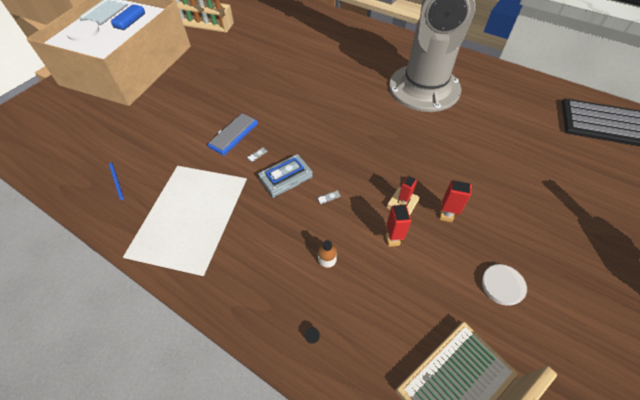

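View pics/side0.png

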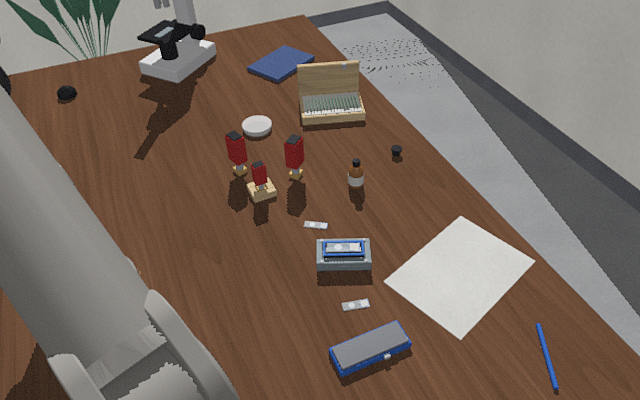

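The target stamp (small, in its block) is at scene (405,195) / side (259,180), with two larger look-alikes standing beside it. The jig with the slide is at scene (285,172) / side (342,250). The small slides outside the jig are look-alikes.

```bash
python3 - <<'E'
from h import *
np.set_printoptions(precision=4,suppress=True)
S=bot.read_camera('scene');D=bot.read_camera('side')
def t(n,a,b): x,e=tri([ray(S,a),ray(D,b)]);print(n,x,np.round(e,4))
t('stamp tip',(403.2,202),(260.1,190));t('stampspot',(408.8,190.2),(258.2,172.5))
t('stand',(407.5,208.2),(258.4,191.5));t('pocket',(403.8,200.5),(261.3,187.8))
t('bed',(284.6,171.3),(339.2,245.2));t('jig',(286.5,178.3),(343.3,260.6));t('label',(277.5,171.1),(354.8,245.9))
t('slide',(286.6,168.9),(340.8,246))
t('stain',(325.1,260.8),(354.8,184.8));t('case',(232.6,134.6),(371.3,351));t('dish',(501.8,287.1),(256.9,130.7))
t('big1',(445.8,214.3),(235.1,171));t('big2',(395.8,240.2),(300.8,175))
for n,p,c in(('sc',S,[(350,150,480,260),(250,145,320,205)]),('si',D,[(215,120,315,210),(305,225,385,285)])):
    for i,(a,b,c_,d) in enumerate(c):
        im=p['pixels'][b:d,a:c_,::-1];s=400/max(im.shape[1],im.shape[0]*1.4)
        im=cv2.resize(im,(400,290),interpolation=cv2.INTER_CUBIC)
        globals()[n+str(i)]=im
cv2.imwrite('pics/crop.png',np.vstack([np.hstack([sc0,sc1]),np.hstack([si0,si1])]))
E
```

```text
stamp tip [0.4672 0.1484 0.009 ] [0.0005 0.0005]
stampspot [0.4697 0.1534 0.0666] [0.0002 0.0002]
stand [ 0.4657  0.1638 -0.009 ] [0.0008 0.0008]
pocket [0.4698 0.1481 0.0173] [0.0011 0.0011]
bed [ 0.5679 -0.1514  0.0439] [0.0057 0.0057]
jig [ 0.5662 -0.1599  0.0017] [0.0022 0.0022]
label [ 0.5901 -0.1678  0.0513] [0.0033 0.0033]
slide [ 0.5651 -0.1531  0.0465] [0. 0.]
stain [ 0.7138  0.0672 -0.0007] [0.0023 0.0023]
case [ 0.5171 -0.3977  0.0025] [0.001 0.001]
dish [ 0.55    0.4364 -0.0083] [0.0016 0.0016]
big1 [0.4328 0.2578 0.0014] [0.005 0.005]
big2 [0.586  0.1765 0.0027] [0.0103 0.0103]
```

View pics/crop.png

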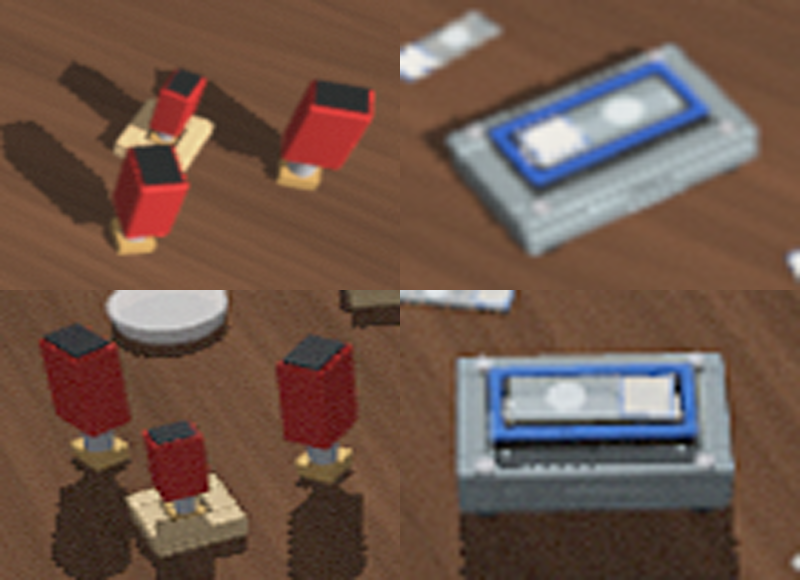

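```bash
cat >> h.py <<'E'
def Rt(): 
    w,x,y,z=bot.get_obs()['tool_rot'];return R.from_quat([x,y,z,w])
def row(pos,yaw=None):
    """target world TCP pos, tool-x yaw(deg), pointing down -> row"""
    o=bot.get_obs();r=Rt();d=r.inv().apply(np.array(pos)-o['eef_pos'])*1000
    rv=np.zeros(3)
    if yaw is not None:
        a=np.radians(yaw);tgt=R.from_matrix(np.array([[np.cos(a),np.sin(a),0],[np.sin(a),-np.cos(a),0],[0,0,-1]]).T.T)
        rv=(r.inv()*tgt).as_rotvec()
    print('row',np.round(rv,4).tolist(),np.round(d,1).tolist(),'t',o['t'])
def st():
    o=bot.get_obs();m=Rt().as_matrix();print('t',o['t'],'p',np.round(o['eef_pos'],4),'yaw',np.degrees(np.arctan2(m[1,0],m[0,0])).round(2),'z',m[:,2].round(4),'F',np.round(o['contact_force'],2),'M',np.round(o['torque'],2),'w',round(o['gripper_width']*85.4,1),'g',o['grasp_force'])
def wrist():
    o=bot.get_obs();r=Rt().as_matrix();p=bot.read_camera('wrist');T=np.eye(4);T[:3,:3]=r;T[:3,3]=o['eef_pos'];p['T']=T@p['tool_from_camera'];return p
def wray(p,xy):
    K=p['camera_matrix'];v=np.array([(xy[0]-K[0,2]),(xy[1]-K[1,2])]);r=np.hypot(*v);th=r/K[0,0]
    d=np.array([*(v/max(r,1e-9)*np.sin(th)),np.cos(th)]);T=p['T'];return T[:3,3],T[:3,:3]@d
def watz(p,xy,z):
    o,d=wray(p,xy);return o+d*(z-o[2])/d[2]
def wproj(p,X):
    T=p['T'];c=T[:3,:3].T@(np.array(X)-T[:3,3]);th=np.arctan2(np.hypot(c[0],c[1]),c[2]);u=c[:2]/np.hypot(c[0],c[1])
    return p['camera_matrix'][:2,2]+p['camera_matrix'][0,0]*th*u
E
python3 - <<'E'
from h import *
row((0.54,-0.15,0.24)); row((0.54,-0.15,0.24),-20)
print(bot.read_camera('wrist')['tool_from_camera'].round(3).tolist())
E
```

```text
row [0.0, 0.0, 0.0] [481.4, -387.9, -8.7] t 2.1
row [0.0, 0.0, 0.6159] [481.4, -387.9, -8.7] t 2.1
[[-0.001, -0.947, -0.323, 0.084], [1.0, -0.001, -0.001, -0.001], [0.0, -0.323, 0.947, -0.142], [0.0, 0.0, 0.0, 1.0]]
```

Request:
{"fn": "jog_arm", "kwargs": {
  "motion": [
    [0,0,0.18,60,-48,-9,85],
    [0,0,0.36,120,-96,-9,85],
    [0,0,0.5,180,-145,-9,85],
    [0,0,0.6,240,-193,-9,85],
    [0,0,0.62,300,-242,-9,85],
    [0,0,0.62,360,-290,-9,85],
    [0,0,0.62,420,-338,-9,85],
    [0,0,0.62,481,-388,-9,85],
    [0,0,0.62,481,-388,-9,85],
    [0,0,0.62,481,-388,-9,85]
  ]
}}

```text
t: 3.4
eef_pos: [0.5409, -0.1479, 0.2407]
tool_rot: [-0.0, 0.985, -0.175, 0.0]
contact_force: [0.1, -1.4, 0.3]
gripper_width: 0.995
grasp_force: 0.0
```

```bash
python3 - <<'E'
from h import *
st();p=wrist();save(p,'w1');st()
for t in('slide','label','bed_mid','jig'):
    for a in bot.tip_of(t,p): print(t,np.round(a['xy'],1),round(a['score'],2),watz(p,a['xy'],0.046).round(4))
row((0.44,0.15,0.24))
E
```

```text
t 3.4 p [ 0.5409 -0.1479  0.2407] yaw -20.19 z [ 9.e-04 -0.e+00 -1.e+00] F [ 0.14 -1.38  0.31] M [-0.06 -0.01 -0.01] w 85.0 g 0.0
t 3.45 p [ 0.5453 -0.1394  0.2408] yaw -19.65 z [ 0.0041  0.0046 -1.    ] F [3.69 5.74 1.73] M [ 0.37 -0.34  0.04] w 85.0 g 0.0
slide [421.3 132.9] 0.93 [ 0.5468 -0.2701  0.046 ]
slide [317.4 143.1] 0.7 [ 0.5741 -0.1558  0.046 ]
slide [230.9 188.8] 0.68 [ 0.5605 -0.043   0.046 ]
label [319.  123.6] 0.79 [ 0.5936 -0.1649  0.046 ]
label [231.8 174.4] 0.74 [ 0.5758 -0.0514  0.046 ]
label [418.3 116.3] 0.63 [ 0.5658 -0.2722  0.046 ]
label [159.5 274.8] 0.29 [0.485  0.1178 0.046 ]
label [ 49.8 267.3] 0.28 [0.5595 0.3632 0.046 ]
bed_mid [318.5 150.2] 0.71 [ 0.5663 -0.1542  0.046 ]
bed_mid [317.2 141.9] 0.51 [ 0.5754 -0.1561  0.046 ]
jig [316.3 142.3] 0.82 [ 0.5753 -0.155   0.046 ]
row [0.0, 0.0, 0.0] [-197.2, -247.7, 0.1] t 3.65
```

View pics/w1.png

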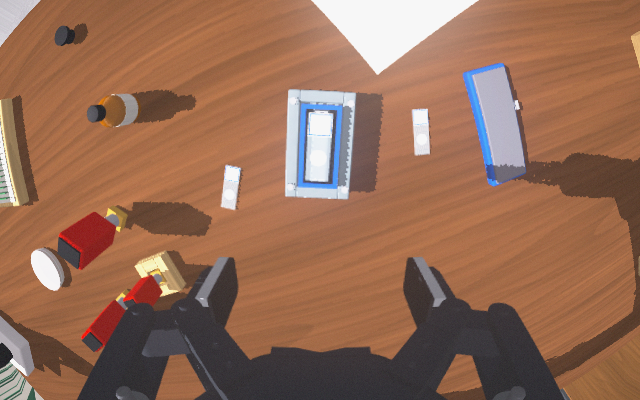

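Request:
{"fn": "jog_arm", "kwargs": {
  "motion": [
    [0,0,0,-40,-50,0,85],
    [0,0,0,-79,-100,0,85],
    [0,0,0,-118,-149,0,85],
    [0,0,0,-158,-198,0,85],
    [0,0,0,-190,-238,0,85],
    [0,0,0,-197,-248,0,85],
    [0,0,0,-197,-248,0,85],
    [0,0,0,-197,-248,0,85]
  ]
}}

```text
t: 4.65
eef_pos: [0.4414, 0.1483, 0.2402]
tool_rot: [0.0, 0.984, -0.178, 0.0]
contact_force: [0.3, 0.2, 0.1]
gripper_width: 0.993
grasp_force: 0.0
```

```bash
python3 - <<'E'
from h import *
st();p=wrist();st();save(p,'w2')
for t,z in(('stamp',0.008),('stand',0),('pocket',.008)):
    for a in bot.tip_of(t,p): print(t,np.round(a['xy'],1),round(a['score'],2),watz(p,a['xy'],z).round(4))
np.save('w2T.npy',p['T']);np.save('K.npy',p['camera_matrix']);print(p['camera_matrix'])
for xy in ((0.47,0.15),): print(wproj(p,(*xy,.008)),wproj(p,(*xy,.1)))
im=p['pixels'];cv2.imwrite('pics/w2c.png',cv2.resize(im[110:310,190:450,::-1],None,fx=3,fy=3,interpolation=cv2.INTER_CUBIC))
E
```

```text
t 4.65 p [0.4414 0.1483 0.2402] yaw -20.46 z [-0.e+00 -9.e-04 -1.e+00] F [0.27 0.23 0.11] M [-0.08  0.02 -0.01] w 84.8 g 0.0
t 4.7 p [0.4413 0.1485 0.2402] yaw -20.46 z [-1.e-04 -7.e-04 -1.e+00] F [-0.14  0.14 -0.66] M [ 0.02  0.01 -0.  ] w 85.1 g 0.0
stamp [258.9  70.7] 0.81 [0.5779 0.1761 0.008 ]
stamp [240.8 195.6] 0.74 [0.4415 0.2592 0.008 ]
stamp [311.4 141.2] 0.55 [0.474  0.1483 0.008 ]
stand [312.7 140.2] 0.79 [0.4737 0.147  0.    ]
pocket [310.7 145. ] 0.98 [0.4699 0.1508 0.008 ]
[[309.70691629   0.         320.27902706]
 [  0.         309.70691629 199.43034061]
 [  0.           0.           1.        ]]
[311.30522709 144.72533935] [308.67736644 159.65858135]
```

View pics/w2c.png

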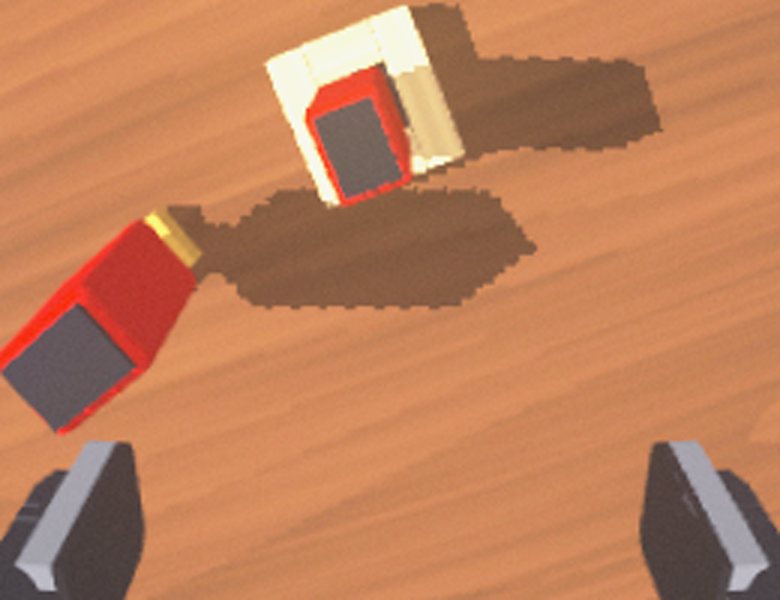

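The stamp's dark cap has crop corners of about (308,120), (370,97), (408,178) and (345,203). The stand's top corners are (265,63), (410,5) and (465,155). The stamp's long axis runs roughly along tool x, rotated by about 22°.

```bash
python3 - <<'E'
from h import *
p={'T':np.load('w2T.npy'),'camera_matrix':np.load('K.npy')}
f=lambda x,y,z:watz(p,(x/3+190,y/3+110),z)
im=cv2.imread('pics/w2.png');hsv=cv2.cvtColor(im,cv2.COLOR_BGR2HSV)
m=((hsv[:,:,2]<120)&(hsv[:,:,1]<90)).astype(np.uint8);n,l,s,c=cv2.connectedComponentsWithStats(m,connectivity=4)
k=l[158,308];print(s[k],c[k])
ys,xs=np.where(l==k);P=np.array([watz(p,(x,y),.1)[:2] for x,y in zip(xs,ys)])
r=cv2.minAreaRect((P*1000).astype(np.float32));print('cap',r)
C=[f(*q,.1) for q in((308,120),(370,97),(408,178),(345,203))]
S=[f(*q,.02) for q in((265,63),(410,5),(465,155))]
an=lambda a,b:(np.degrees(np.arctan2(*(b-a)[1::-1])).round(1),np.linalg.norm(b-a).round(4))
print(an(C[1],C[0]),an(C[2],C[3]),an(C[3],C[0]),an(C[2],C[1]),np.mean(C,0))
print(an(S[1],S[0]),an(S[2],S[1]),(S[0]+S[2])/2)
E
```

```text
[298 152  26  23 342] [310.1871345  163.30409357]
cap ((468.1744384765625, 149.1924591064453), (18.463579177856445, 21.916831970214844), 88.19761657714844)
(np.float64(89.7), np.float64(0.0204)) (np.float64(91.6), np.float64(0.0213)) (np.float64(2.1), np.float64(0.0287)) (np.float64(4.1), np.float64(0.028)) [0.46955623 0.14959052 0.1       ]
(np.float64(90.9), np.float64(0.0608)) (np.float64(-0.1), np.float64(0.0634)) [0.46966399 0.14900449 0.02      ]
```

```bash
python3 - <<'E'
from h import *
row((0.4696,0.1493,0.12),0.4);row((0.4696,0.1493,0.049),0.4)
E
```

```text
row [0.0003, 0.0001, -0.3626] [26.9, -9.8, 120.2] t 4.85
row [0.0003, 0.0001, -0.3626] [26.9, -9.8, 191.2] t 4.85
```

Request:
{"fn": "jog_arm", "kwargs": {
  "motion": [
    [0,0,-0.18,14,-5,40,70],
    [0,0,-0.3626,26.9,-9.8,90,70],
    [0,0,-0.3626,26.9,-9.8,120,70],
    [0,0,-0.3626,26.9,-9.8,135,70],
    [0,0,-0.3626,26.9,-9.8,155,70],
    [0,0,-0.3626,26.9,-9.8,175,70],
    [0,0,-0.3626,26.9,-9.8,188,70],
    [0,0,-0.3626,26.9,-9.8,191,70],
    [0,0,-0.3626,26.9,-9.8,191,50]
  ]
}}

```text
t: 5.98
eef_pos: [0.4696, 0.1508, 0.0497]
tool_rot: [-0.0, 1.0, 0.005, 0.0]
contact_force: [-1.0, 0.1, -0.1]
gripper_width: 0.626
grasp_force: 0.0
```

```bash
python3 - <<'E'
from h import *
st()
E
```

```text
t 5.975 p [0.4696 0.1508 0.0497] yaw 0.53 z [ 6.e-04  2.e-04 -1.e+00] F [-1.03  0.14 -0.06] M [-0.   -0.01  0.03] w 53.5 g 0.0
```

Request:
{"fn": "jog_arm", "kwargs": {
  "motion": [
    [0,0,0,0,0,0,35],
    [0,0,0,0,0,0,28],
    [0,0,0,0,0,0,20],
    [0,0,0,0,0,0,20],
    [0,0,0,0,0,0,20]
  ],
  "grip_force": 60
}}

```text
t: 6.6
eef_pos: [0.4696, 0.1506, 0.0497]
tool_rot: [0.0, 1.0, 0.005, 0.0]
contact_force: [-1.7, -1.0, 6.4]
gripper_width: 0.295
grasp_force: 61.0
```

```bash
python3 - <<'E'
from h import *
st();p=bot.read_camera('side');save(p,'s2')
E
```

```text
t 6.6 p [0.4696 0.1506 0.0497] yaw 0.53 z [ 6.e-04 -1.e-04 -1.e+00] F [-1.71 -1.01  6.39] M [-0.25  0.13  0.05] w 25.2 g 60.988125801086426
```

```bash
python3 - <<'E'
from h import *
row((0.4696,0.1506,0.16));row((0.50,-0.13,0.2),-21.5)
E
```

```text
row [0.0, 0.0, 0.0] [0.1, 0.0, -110.3] t 6.65
row [-0.0001, -0.0007, 0.3844] [27.9, 280.9, -150.3] t 6.65
```

Request:
{"fn": "jog_arm", "kwargs": {
  "motion": [
    [0,0,0,0,0,-15,20],
    [0,0,0,0,0,-35,20],
    [0,0,0,0,0,-60,20],
    [0,0,0,0,0,-90,20],
    [0,0,0,0,0,-115,20]
  ]
}}

```text
t: 7.28
eef_pos: [0.469, 0.1508, 0.166]
tool_rot: [-0.0, 1.0, 0.005, 0.0]
contact_force: [-0.6, 0.9, -2.1]
gripper_width: 0.298
grasp_force: 60.5
```

```bash
python3 - <<'E'
from h import *
st();row((0.50,-0.13,0.2),-21.5)
E
```

```text
t 7.275 p [0.469  0.1508 0.166 ] yaw 0.56 z [ 5.e-04  4.e-04 -1.e+00] F [-0.6   0.87 -2.08] M [-0.02  0.01  0.  ] w 25.4 g 60.4541015625
row [-0.0005, -0.0004, 0.385] [28.2, 281.1, -34.1] t 7.275
```

Request:
{"fn": "jog_arm", "kwargs": {
  "motion": [
    [0,0,0.05,4,30,-10,20],
    [0,0,0.12,8,75,-20,20],
    [0,0,0.2,12,120,-30,20],
    [0,0,0.28,16,165,-34,20],
    [0,0,0.34,22,210,-34,20],
    [0,0,0.385,26,250,-34,20],
    [0,0,0.385,28,275,-34,20],
    [0,0,0.385,28,281,-34,20],
    [0,0,0.385,28,281,-34,20],
    [0,0,0.385,28,281,-34,20]
  ]
}}

```text
t: 8.52
eef_pos: [0.4999, -0.1284, 0.1984]
tool_rot: [-0.0, 0.983, -0.186, -0.0]
contact_force: [-0.8, 0.4, -1.9]
gripper_width: 0.295
grasp_force: 60.3
```

```bash
python3 - <<'E'
from h import *
st();p=wrist();st();save(p,'w3')
for t,z in(('slide',.05),('label',0.053),('bed_mid',.05)):
    for a in bot.tip_of(t,p)[:3]: print(t,np.round(a['xy'],1),round(a['score'],2),watz(p,a['xy'],z).round(4))
np.save('w3T.npy',p['T'])
im=p['pixels'];cv2.imwrite('pics/w3c.png',cv2.resize(im[60:250,210:430,::-1],None,fx=3,fy=3,interpolation=cv2.INTER_CUBIC))
E
```

```text
t 8.525 p [ 0.4999 -0.1284  0.1984] yaw -21.39 z [ 0.e+00  7.e-04 -1.e+00] F [-0.81  0.41 -1.86] M [-0.01  0.01  0.02] w 25.2 g 60.330562591552734
t 8.575 p [ 0.4999 -0.1285  0.1984] yaw -21.39 z [-0.e+00  5.e-04 -1.e+00] F [ 0.72  0.23 -1.78] M [-0.01  0.02  0.03] w 24.7 g 60.33080577850342
slide [218.8 162.4] 0.87 [ 0.5586 -0.0424  0.05  ]
slide [319.4 107.8] 0.81 [ 0.5693 -0.1537  0.05  ]
slide [439.  94.] 0.76 [ 0.5438 -0.2675  0.05  ]
label [433.4  78.2] 0.78 [ 0.5603 -0.2659  0.053 ]
label [325.2  80.7] 0.59 [ 0.5909 -0.1678  0.053 ]
bed_mid [321.5 108.2] 0.72 [ 0.5682 -0.1553  0.05  ]
```

View pics/w3c.png

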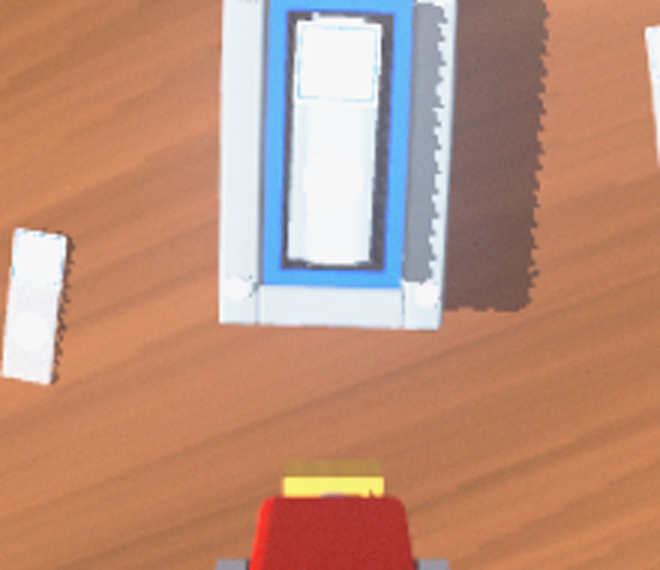

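The slide lies in the cradle with its label at the top. The label's frame corners are near crop (300,27), (380,25), (373,100) and (297,98). The foot's lower front edge is at crop row 462, columns 284–383.

```bash
python3 - <<'E'
from h import *
np.set_printoptions(precision=4,suppress=True)
T=np.load('w3T.npy');p={'T':T,'camera_matrix':np.load('K.npy')}
f=lambda x,y,z:watz(p,(x/3+210-.33,y/3+60-.33),z)
an=lambda a,b:(np.degrees(np.arctan2(*(b-a)[1::-1])).round(1),(np.linalg.norm(b-a)*1e3).round(1))
for z in(.046,.052):
    C=[f(*q,z) for q in((300,27),(380,25),(375,101),(297,98))]
    print(z,'label',np.mean(C,0),an(C[3],C[0]),an(C[2],C[1]),an(C[0],C[1]),an(C[3],C[2]))
    E=[f(*q,z) for q in((287,262),(372,266),(383,25),(299,25))]
    print('slide edges',an(E[0],E[3]),an(E[1],E[2]),an(E[0],E[1]))
    B=[f(*q,z+.002) for q in((268,8),(263,283),(412,8),(406,287))];print('rim',an(B[1],B[0]),an(B[3],B[2]),an(B[1],B[3]))
J=[f(*q,.035) for q in((221,30),(220,322),(455,30),(440,328))];print('jig',an(J[1],J[0]),an(J[3],J[2]),an(J[1],J[3]))
o=bot.get_obs();zf=o['eef_pos'][2]-.0417;a=np.radians(-21.4);ux=np.array([np.cos(a),np.sin(a)]);uy=np.array([np.sin(a),-np.cos(a)])
for rows in(460,463):
    for c in(284,334,383):
        d=(f(c,rows,zf)[:2]-o['eef_pos'][:2])*1000;print('foot',rows,c,'tool x,y',d@ux,d@uy)
S=bot.read_camera('scene');D=bot.read_camera('side')
for n,q in(('scene',S),('side',D)):
    save(q,n+'3')
    for t in('stamp','label','bed_mid','slide'):
        print(n,t,[(np.round(b['xy'],1).tolist(),round(b['score'],2)) for b in bot.tip_of(t,q)[:4]])
E
```

```text
0.046 label [ 0.5923 -0.1656  0.046 ] (np.float64(-24.0), np.float64(22.6)) (np.float64(-24.9), np.float64(24.2)) (np.float64(-109.8), np.float64(24.7)) (np.float64(-113.6), np.float64(24.2))
slide edges (np.float64(-24.6), np.float64(75.7)) (np.float64(-23.7), np.float64(77.0)) (np.float64(-114.2), np.float64(27.2))
rim (np.float64(-23.0), np.float64(87.4)) (np.float64(-22.0), np.float64(88.8)) (np.float64(-113.1), np.float64(45.7))
0.052 label [ 0.5921 -0.1655  0.052 ] (np.float64(-24.0), np.float64(22.1)) (np.float64(-24.9), np.float64(23.7)) (np.float64(-109.8), np.float64(24.2)) (np.float64(-113.6), np.float64(23.8))
slide edges (np.float64(-24.6), np.float64(74.1)) (np.float64(-23.7), np.float64(75.4)) (np.float64(-114.2), np.float64(26.6))
rim (np.float64(-23.0), np.float64(85.6)) (np.float64(-22.0), np.float64(86.9)) (np.float64(-113.1), np.float64(44.8))
jig (np.float64(-22.7), np.float64(97.6)) (np.float64(-23.2), np.float64(99.9)) (np.float64(-113.1), np.float64(74.4))
foot 460 284 tool x,y 11.293725819342791 -11.962336141088763
foot 460 334 tool x,y 11.290223962332176 -1.
[... 184 characters left out ...]
0003151045633
foot 463 383 tool x,y 10.58479188964416 9.059449195080512
scene stamp [([306.4, 126.0], 0.85), ([444.7, 214.6], 0.67), ([391.0, 236.0], 0.58)]
scene label [([276.5, 174.6], 0.64), ([322.5, 202.1], 0.59), ([251.3, 157.3], 0.55)]
scene bed_mid [([283.6, 169.8], 0.97)]
scene slide [([327.7, 196.0], 0.72), ([288.2, 167.7], 0.7), ([257.3, 154.4], 0.44)]
side stamp [([235.2, 168.6], 0.9), ([308.3, 214.5], 0.56), ([298.9, 174.4], 0.51)]
side label [([351.4, 245.6], 0.83), ([365.3, 303.2], 0.71), ([255.6, 129.0], 0.51), ([324.6, 223.4], 0.49)]
side bed_mid [([344.5, 250.4], 0.8), ([340.0, 261.9], 0.43)]
side slide [([311.1, 223.8], 0.64), ([342.5, 248.6], 0.52), ([354.5, 305.9], 0.47)]
```

```bash
python3 - <<'E'
from h import *
row((0.5916,-0.1668,0.11),-24.2)
E
```

```text
row [0.0, 0.0, 0.0467] [98.8, 0.5, 88.3] t 9.225
```

Request:
{"fn": "jog_arm", "kwargs": {
  "motion": [
    [0,0,0.02,30,0.5,20,20],
    [0,0,0.0467,65,0.5,40,20],
    [0,0,0.0467,90,0.5,60,20],
    [0,0,0.0467,98.8,0.5,78,20],
    [0,0,0.0467,98.8,0.5,86,20],
    [0,0,0.0467,98.8,0.5,88.3,20],
    [0,0,0.0467,98.8,0.5,88.3,20],
    [0,0,0.0467,98.8,0.5,88.3,20]
  ]
}}

```text
t: 10.22
eef_pos: [0.5918, -0.1667, 0.1109]
tool_rot: [0.0, 0.978, -0.21, 0.001]
contact_force: [1.2, -0.1, -1.2]
gripper_width: 0.295
grasp_force: 60.4
```

```bash
python3 - <<'E'
from h import *
st();w=wrist();st();save(w,'w4');S=bot.read_camera('scene');D=bot.read_camera('side');save(S,'sc4');save(D,'si4')
np.save('w4T.npy',w['T'])
c=lambda p,x,y,W,H,s:cv2.resize(p['pixels'][y:y+H,x:x+W,::-1],None,fx=s,fy=s,interpolation=cv2.INTER_CUBIC)
a=c(w,240,110,160,120,5)
b=np.hstack([c(S,245,135,80,50,5),c(D,315,205,80,50,5)])
cv2.imwrite('pics/c4.png',np.vstack([a[:350],b]))
for n,q in(('scene',S),('side',D),('w',w)):
    for t in('stamp','label'):
        print(n,t,[(np.round(b['xy'],1).tolist(),round(b['score'],2)) for b in bot.tip_of(t,q)[:4]])
E
```

```text
t 10.225 p [ 0.5918 -0.1667  0.1109] yaw -24.19 z [ 1.3e-03 -3.0e-04 -1.0e+00] F [ 1.21 -0.06 -1.21] M [-0.03  0.04 -0.02] w 25.2 g 60.366114377975464
t 10.275 p [ 0.5918 -0.1668  0.1108] yaw -24.2 z [ 1.2e-03 -3.0e-04 -1.0e+00] F [ 0.39  0.51 -1.89] M [ 0.   -0.01  0.01] w 25.5 g 60.365577936172485
scene stamp [([389.3, 236.7], 0.85), ([444.4, 214.9], 0.82), ([277.0, 165.6], 0.53), ([276.5, 173.9], 0.43)]
scene label [([286.4, 180.7], 0.7), ([274.5, 174.6], 0.68), ([319.1, 198.9], 0.68), ([250.6, 157.4], 0.6)]
side stamp [([297.9, 174.7], 0.96), ([237.0, 169.9], 0.8), ([352.6, 239.2], 0.45)]
side label [([260.5, 195.5], 0.68), ([356.7, 247.1], 0.65), ([365.3, 301.8], 0.56), ([321.3, 226.0], 0.51)]
w stamp [([90.1, 307.4], 0.86), ([321.1, 229.6], 0.73), ([117.1, 378.9], 0.73), ([316.8, 215.9], 0.34)]
w label [([456.6, 177.2], 0.96), ([319.3, 215.4], 0.84), ([210.1, 266.6], 0.66)]
```

View pics/c4.png

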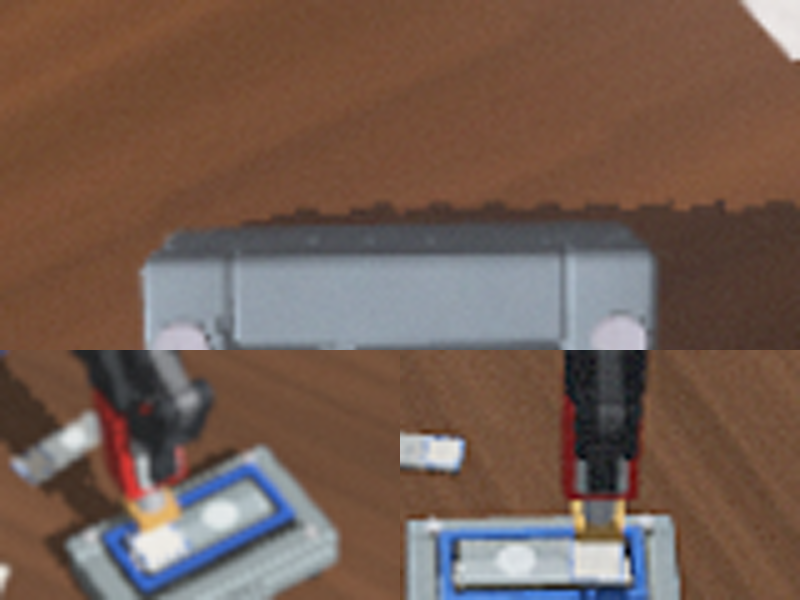

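The stamp hovers squarely over the label in both outside views. Next I check the wrist view's lower part.

```bash
python3 - <<'E'
import cv2
im=cv2.imread('pics/w4.png')[170:245,265:375];cv2.imwrite('pics/w4c.png',cv2.resize(im,None,fx=7,fy=7,interpolation=cv2.INTER_CUBIC))
E
```

```text
(no output)
```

View pics/w4c.png

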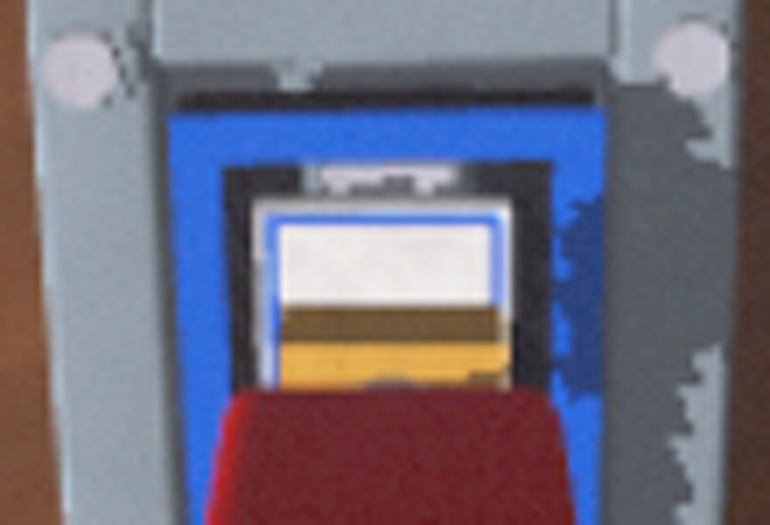

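```bash
python3 - <<'E'
from h import *
np.set_printoptions(precision=2,suppress=True)
p={'T':np.load('w4T.npy'),'camera_matrix':np.load('K.npy')}
o=bot.get_obs();P=o['eef_pos'];m=Rt().as_matrix()
f=lambda x,y,z:(m.T@(watz(p,(x/7+265-.43,y/7+170-.43),z)-P)*1e3)[:2]
zf=P[2]-.0417
print('foot front',f(281,305,zf),f(390,305,zf),f(498,305,zf))
for z in(.045,.049,.053,.057):
    print(z,'frame far',f(258,213,z),f(508,211,z),'slide end',f(252,200,z),f(512,198,z),'mid rows',f(262,300,z),f(505,300,z),'slideedges',f(253,250,z),f(512,250,z))
    print('  cradle rim outer',f(168,115,z+.001),f(606,110,z+.001))
E
```

```text
foot front [ 11.36 -11.14] [11.36 -1.18] [11.34  8.69]
0.045 frame far [ 12.29 -14.54] [12.47 10.8 ] slide end [ 13.68 -15.13] [13.86 11.19] mid rows [  2.83 -14.34] [ 2.8  10.66] slideedges [  8.3  -15.14] [ 8.27 11.28]
  cradle rim outer [ 22.96 -23.28] [23.43 20.37]
0.049 frame far [ 13.66 -14.29] [13.83 10.57] slide end [ 15.02 -14.86] [15.2  10.95] mid rows [  4.38 -14.08] [ 4.35 10.43] slideedges [  9.74 -14.87] [ 9.71 11.04]
  cradle rim outer [ 24.13 -22.85] [24.58 19.95]
0.053 frame far [ 15.02 -14.03] [15.19 10.34] slide end [ 16.36 -14.59] [16.53 10.71] mid rows [  5.93 -13.83] [ 5.9 10.2] slideedges [ 11.18 -14.6 ] [11.15 10.8 ]
  cradle rim outer [ 25.29 -22.43] [25.74 19.53]
0.057 frame far [ 16.38 -13.78] [16.55 10.11] slide end [ 17.69 -14.32] [17.86 10.47] mid rows [  7.47 -13.58] [7.44 9.97] slideedges [ 12.63 -14.34] [12.59 10.56]
  cradle rim outer [ 26.46 -22.  ] [26.89 19.12]
```

Request:
{"fn": "jog_arm", "kwargs": {
  "motion": [
    [0,0,0,0.5,-0.8,5,20],
    [0,0,0,0.5,-0.8,10,20],
    [0,0,0,0.5,-0.8,14,20],
    [0,0,0,0.5,-0.8,14,20],
    [0,0,0,0.5,-0.8,14,20]
  ]
}}

```text
t: 11.3
eef_pos: [0.5925, -0.1663, 0.096]
tool_rot: [-0.0, 0.978, -0.21, 0.0]
contact_force: [-0.3, -0.6, -2.0]
gripper_width: 0.297
grasp_force: 60.4
```

```bash
python3 - <<'E'
from h import *
st();w=wrist();st();save(w,'w5');np.save('w5T.npy',w['T'])
D=bot.read_camera('side')
im=w['pixels'][170:245,265:375,::-1];a=cv2.resize(im,None,fx=7,fy=7,interpolation=cv2.INTER_CUBIC)
a[:190,:330]=cv2.resize(D['pixels'][222:260,325:391,::-1],(330,190),interpolation=cv2.INTER_CUBIC)*1 if 0 else a[:190,:330]
cv2.imwrite('pics/w5c.png',a)
E
```

```text
t 11.3 p [ 0.5925 -0.1663  0.096 ] yaw -24.2 z [ 1.e-04 -0.e+00 -1.e+00] F [-0.34 -0.61 -1.98] M [ 0.01  0.02 -0.04] w 25.3 g 60.36608934402466
t 11.35 p [ 0.5925 -0.1663  0.0961] yaw -24.2 z [ 3.e-04 -1.e-04 -1.e+00] F [-0.57  0.8  -1.85] M [-0.03 -0.01  0.05] w 25.3 g 60.36504864692688
```

View pics/w5c.png

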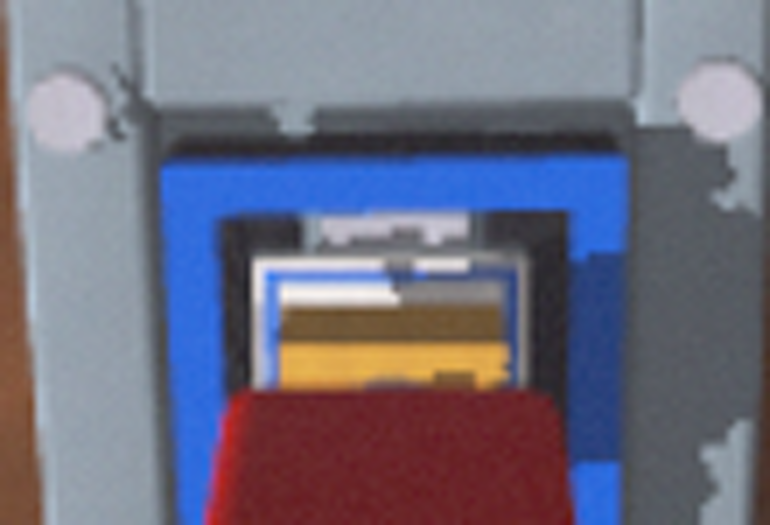

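```bash
python3 - <<'E'
from h import *
np.set_printoptions(precision=2,suppress=True)
p={'T':np.load('w5T.npy'),'camera_matrix':np.load('K.npy')}
o=bot.get_obs();P=o['eef_pos'];m=Rt().as_matrix()
f=lambda x,y,z:(m.T@(watz(p,(x/7+265-.43,y/7+170-.43),z)-P)*1e3)[:2]
zf=P[2]-.0417
print(zf,'foot front',f(281,305,zf),f(505,305,zf))
for z in(.043,.045,.047,.049,.051):
    print(z,'frame far',f(264,268,z),f(520,270,z),'slide end',f(252,255,z),f(528,253,z),'cradle rim outer',f(160,158,z-.001),f(630,156,z-.001))
E
```

```text
0.054497681870220444 foot front [ 11.51 -10.9 ] [11.48  9.45]
0.043 frame far [ 10.82 -13.07] [10.58 11.49] slide end [ 12.15 -14.2 ] [12.32 12.23] cradle rim outer [ 21.6  -22.82] [21.73 21.84]
0.045 frame far [ 11.57 -12.95] [11.33 11.36] slide end [ 12.88 -14.06] [13.04 12.09] cradle rim outer [ 22.22 -22.6 ] [22.36 21.6 ]
0.047 frame far [ 12.31 -12.83] [12.07 11.24] slide end [ 13.61 -13.93] [13.77 11.95] cradle rim outer [ 22.85 -22.38] [22.99 21.37]
0.049 frame far [ 13.05 -12.7 ] [12.82 11.11] slide end [ 14.34 -13.79] [14.5  11.82] cradle rim outer [ 23.48 -22.16] [23.61 21.14]
0.051 frame far [ 13.79 -12.58] [13.56 10.98] slide end [ 15.07 -13.66] [15.22 11.68] cradle rim outer [ 24.11 -21.94] [24.24 20.9 ]
```

Request:
{"fn": "jog_arm", "kwargs": {
  "motion": [
    [0,0,0,0.1,-0.2,2,20],
    [0,0,0,0.1,-0.2,4,20],
    [0,0,0,0.1,-0.2,5,20],
    [0,0,0,0.1,-0.2,6,20],
    [0,0,0,0.1,-0.2,6,20],
    [0,0,0,0.1,-0.2,6,20]
  ]
}}

```text
t: 12.15
eef_pos: [0.5926, -0.1661, 0.09]
tool_rot: [0.0, 0.978, -0.21, 0.0]
contact_force: [0.7, -0.2, -2.7]
gripper_width: 0.297
grasp_force: 60.4
```

Request:
{"fn": "jog_arm", "kwargs": {
  "motion": [
    [0,0,0,0,0,0.5,20],
    [0,0,0,0,0,1,20],
    [0,0,0,0,0,1,20]
  ]
}}

```text
t: 12.52
eef_pos: [0.5926, -0.1661, 0.089]
tool_rot: [0.0, 0.978, -0.21, -0.0]
contact_force: [0.1, -0.1, -2.1]
gripper_width: 0.299
grasp_force: 60.4
```

Request:
{"fn": "jog_arm", "kwargs": {
  "motion": [
    [0,0,0,0,0,0.5,20],
    [0,0,0,0,0,1,20],
    [0,0,0,0,0,1,20]
  ]
}}

```text
t: 12.9
eef_pos: [0.5925, -0.1661, 0.0879]
tool_rot: [0.0, 0.978, -0.21, -0.0]
contact_force: [0.0, -0.5, -1.1]
gripper_width: 0.298
grasp_force: 60.4
```

Request:
{"fn": "jog_arm", "kwargs": {
  "motion": [
    [0,0,0,0,0,0.5,20],
    [0,0,0,0,0,1,20],
    [0,0,0,0,0,1,20]
  ]
}}

```text
t: 13.28
eef_pos: [0.5926, -0.1661, 0.0871]
tool_rot: [0.0, 0.978, -0.21, 0.0]
contact_force: [0.7, -0.4, -0.2]
gripper_width: 0.294
grasp_force: 60.5
```

Request:
{"fn": "jog_arm", "kwargs": {
  "motion": [
    [0,0,0,0,0,0.5,20],
    [0,0,0,0,0,1,20],
    [0,0,0,0,0,1,20]
  ]
}}

```text
t: 13.65
eef_pos: [0.5927, -0.1661, 0.0861]
tool_rot: [0.0, 0.978, -0.21, 0.0]
contact_force: [-0.2, -0.7, 0.4]
gripper_width: 0.296
grasp_force: 60.5
```

Request:
{"fn": "jog_arm", "kwargs": {
  "motion": [
    [0,0,0,0,0,0.5,20],
    [0,0,0,0,0,0.8,20],
    [0,0,0,0,0,0.8,20]
  ]
}}

```text
t: 14.02
eef_pos: [0.5926, -0.1661, 0.0853]
tool_rot: [0.0, 0.978, -0.21, 0.0]
contact_force: [-0.4, 0.2, 2.0]
gripper_width: 0.296
grasp_force: 60.5
```

Request:
{"fn": "jog_arm", "kwargs": {
  "motion": [
    [0,0,0,0,0,0.4,20],
    [0,0,0,0,0,0.4,20]
  ]
}}

```text
t: 14.28
eef_pos: [0.5926, -0.1661, 0.0848]
tool_rot: [-0.0, 0.978, -0.21, 0.0]
contact_force: [-1.0, -0.0, 2.4]
gripper_width: 0.294
grasp_force: 60.5
```

Request:
{"fn": "jog_arm", "kwargs": {
  "motion": [
    [0,0,0,0,0,0.4,20],
    [0,0,0,0,0,0.4,20]
  ]
}}

```text
t: 14.52
eef_pos: [0.5926, -0.1661, 0.0844]
tool_rot: [-0.0, 0.978, -0.21, 0.0]
contact_force: [-1.2, 0.6, 0.7]
gripper_width: 0.3
grasp_force: 60.6
```

Request:
{"fn": "jog_arm", "kwargs": {
  "motion": [
    [0,0,0,0,0,0.4,20],
    [0,0,0,0,0,0.4,20]
  ]
}}

```text
t: 14.78
eef_pos: [0.5926, -0.1661, 0.0841]
tool_rot: [0.0, 0.978, -0.21, 0.0]
contact_force: [-1.1, -0.2, 1.8]
gripper_width: 0.3
grasp_force: 60.6
```

Request:
{"fn": "jog_arm", "kwargs": {
  "motion": [
    [0,0,0,0,0,0.4,20],
    [0,0,0,0,0,0.4,20]
  ]
}}

```text
t: 15.02
eef_pos: [0.5926, -0.1662, 0.0838]
tool_rot: [0.0, 0.978, -0.21, 0.0]
contact_force: [-0.9, -0.0, 5.4]
gripper_width: 0.295
grasp_force: 61.1
```

Request:
{"fn": "jog_arm", "kwargs": {
  "motion": [
    [0,0,0,0,0,0.4,20],
    [0,0,0,0,0,0.4,20]
  ]
}}

```text
t: 15.28
eef_pos: [0.5927, -0.1661, 0.0838]
tool_rot: [0.0, 0.978, -0.21, 0.0]
contact_force: [-2.7, -0.3, 7.6]
gripper_width: 0.295
grasp_force: 61.5
```

Request:
{"fn": "jog_arm", "kwargs": {
  "motion": [
    [0,0,0,0,0,0.3,20],
    [0,0,0,0,0,0.3,20]
  ]
}}

```text
t: 15.52
eef_pos: [0.5927, -0.1661, 0.0838]
tool_rot: [0.0, 0.978, -0.21, 0.0]
contact_force: [-2.4, 0.3, 9.4]
gripper_width: 0.293
grasp_force: 61.7
```

Request:
{"fn": "jog_arm", "kwargs": {
  "motion": [
    [0,0,0,0,0,0,20]
  ]
}}

```text
t: 15.65
eef_pos: [0.5927, -0.1661, 0.0838]
tool_rot: [0.0, 0.978, -0.21, 0.0]
contact_force: [-3.3, 0.6, 9.9]
gripper_width: 0.298
grasp_force: 61.7
```

Request:
{"fn": "jog_arm", "kwargs": {
  "motion": [
    [0,0,0,0,0,0,20]
  ]
}}

```text
t: 15.78
eef_pos: [0.5927, -0.1662, 0.0838]
tool_rot: [0.0, 0.978, -0.21, 0.0]
contact_force: [-2.9, 1.3, 10.4]
gripper_width: 0.298
grasp_force: 61.7
```

Request:
{"fn": "jog_arm", "kwargs": {
  "motion": [
    [0,0,0,0,0,0,20],
    [0,0,0,0,0,0,20],
    [0,0,0,0,0,0,20],
    [0,0,0,0,0,0,20],
    [0,0,0,0,0,0,20]
  ]
}}

```text
t: 16.4
eef_pos: [0.5927, -0.1661, 0.0838]
tool_rot: [0.0, 0.978, -0.21, 0.0]
contact_force: [-2.2, 0.1, 9.8]
gripper_width: 0.294
grasp_force: 61.7
```

```bash
python3 - <<'E'
from h import *
for i in range(3): st();bot.read_camera('wrist')
E
```

```text
t 16.4 p [ 0.5927 -0.1661  0.0838] yaw -24.2 z [ 4.e-04 -2.e-04 -1.e+00] F [-2.17  0.1   9.83] M [0.18 0.74 0.02] w 25.1 g 61.74226641654968
t 16.45 p [ 0.5927 -0.1661  0.0838] yaw -24.2 z [ 4.e-04 -2.e-04 -1.e+00] F [-2.53  0.62  8.27] M [ 0.17  0.84 -0.02] w 25.3 g 61.742509603500366
t 16.5 p [ 0.5927 -0.1662  0.0838] yaw -24.21 z [ 3.e-04 -2.e-04 -1.e+00] F [-2.3   0.92  9.27] M [ 0.18  0.78 -0.  ] w 25.4 g 61.74223065376282
```

Request:
{"fn": "jog_arm", "kwargs": {
  "motion": [
    [0,0,0,-0.15,0.06,0.05,20],
    [0,0,0,-0.27,0.12,0.05,20],
    [0,0,0,-0.27,0.12,0.05,20],
    [0,0,0,-0.27,0.12,0.05,20],
    [0,0,0,-0.27,0.12,0.05,20]
  ]
}}

```text
t: 17.18
eef_pos: [0.5927, -0.1661, 0.0838]
tool_rot: [0.0, 0.978, -0.21, 0.0]
contact_force: [-3.0, 0.7, 9.8]
gripper_width: 0.297
grasp_force: 61.7
```

```bash
python3 - <<'E'
from h import *
for i in range(3): st();bot.read_camera('wrist')
E
```

```text
t 17.175 p [ 0.5927 -0.1661  0.0838] yaw -24.2 z [ 9.e-04 -2.e-04 -1.e+00] F [-2.99  0.73  9.76] M [ 0.17  0.66 -0.03] w 25.4 g 61.73923373222351
t 17.225 p [ 0.5927 -0.1662  0.0838] yaw -24.2 z [ 1.e-03 -3.e-04 -1.e+00] F [-2.55  0.57  8.98] M [ 0.14  0.64 -0.01] w 25.2 g 61.73954486846924
t 17.275 p [ 0.5927 -0.1662  0.0838] yaw -24.2 z [ 9.e-04 -2.e-04 -1.e+00] F [-3.19  0.03  8.78] M [ 0.17  0.69 -0.  ] w 25.4 g 61.74062490463257
```

Request:
{"fn": "jog_arm", "kwargs": {
  "motion": [
    [0,0,0,0.27,-0.12,0,20],
    [0,0,0,0.27,-0.12,-0.8,20],
    [0,0,0,0.27,-0.12,-1.8,20],
    [0,0,0,0.27,-0.12,-3.5,20],
    [0,0,0,0.27,-0.12,-5.5,20],
    [0,0,0,0.27,-0.12,-8,20],
    [0,0,0,0.27,-0.12,-12,20],
    [0,0,0,0.27,-0.12,-20,20],
    [0,0,0,0.27,-0.12,-35,20],
    [0,0,0,0.27,-0.12,-60,20]
  ]
}}

```text
t: 18.58
eef_pos: [0.5922, -0.166, 0.1436]
tool_rot: [-0.0, 0.978, -0.21, -0.0]
contact_force: [-0.6, -1.4, -1.4]
gripper_width: 0.298
grasp_force: 60.5
```

```bash
python3 - <<'E'
from h import *
st();S=bot.read_camera('scene');D=bot.read_camera('side');save(S,'sc6');save(D,'si6')
c=lambda p,x,y,W,H,s:cv2.resize(p['pixels'][y:y+H,x:x+W,::-1],None,fx=s,fy=s,interpolation=cv2.INTER_CUBIC)
cv2.imwrite('pics/c6.png',np.hstack([c(S,250,145,66,56,6),c(D,310,222,66,56,6)]))
row((0.4696,0.1506,0.16),0.5)
E
```

```text
t 18.575 p [ 0.5922 -0.166   0.1436] yaw -24.19 z [-1.e-03  2.e-04 -1.e+00] F [-0.57 -1.41 -1.42] M [-0.04 -0.07 -0.02] w 25.5 g 60.519171953201294
row [-0.0, -0.0064, -0.4312] [-244.2, -237.9, -14.6] t 18.675
```

View pics/c6.png

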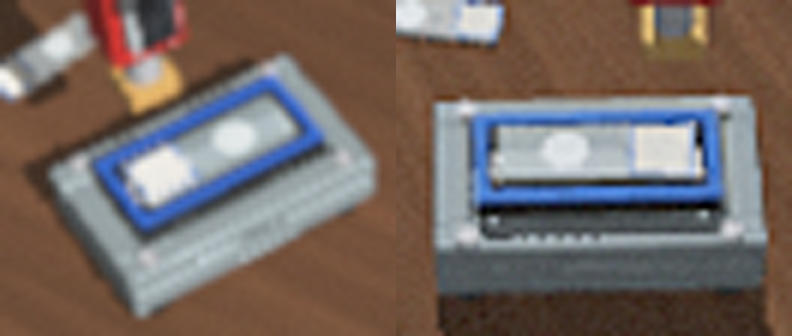

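The slide is whole and still in its cradle, and the stamp is clear of it. I now carry the stamp back over the pocket.

Request:
{"fn": "jog_arm", "kwargs": {
  "motion": [
    [0,0,-0.05,-24,-24,-14,20],
    [0,0,-0.12,-60,-55,-15,20],
    [0,0,-0.2,-97,-95,-15,20],
    [0,0,-0.28,-135,-132,-15,20],
    [0,0,-0.36,-172,-168,-15,20],
    [0,0,-0.4312,-205,-200,-15,20],
    [0,0,-0.4312,-232,-226,-15,20],
    [0,0,-0.4312,-244,-238,-15,20],
    [0,0,-0.4312,-244,-238,-15,20],
    [0,0,-0.4312,-244,-238,-15,20]
  ]
}}

```text
t: 19.92
eef_pos: [0.4682, 0.1493, 0.1577]
tool_rot: [0.0, 1.0, 0.003, -0.0]
contact_force: [0.1, -0.5, -1.5]
gripper_width: 0.297
grasp_force: 60.3
```

```bash
python3 - <<'E'
from h import *
st();row((0.4696,0.1500,0.0645),0.5);row((0.4696,0.1500,0.05),0.5)
E
```

```text
t 19.925 p [0.4682 0.1493 0.1577] yaw 0.38 z [-0.e+00 -9.e-04 -1.e+00] F [ 0.12 -0.49 -1.49] M [-0.01  0.    0.06] w 25.4 g 60.331993103027344
row [0.0009, 0.0, -0.0021] [1.4, -0.8, 93.2] t 19.925
row [0.0009, 0.0, -0.0021] [1.4, -0.8, 107.7] t 19.925
```

Request:
{"fn": "jog_arm", "kwargs": {
  "motion": [
    [0,0,-0.002,1.4,-0.8,25,20],
    [0,0,-0.002,1.4,-0.8,55,20],
    [0,0,-0.002,1.4,-0.8,78,20],
    [0,0,-0.002,1.4,-0.8,89,20],
    [0,0,-0.002,1.4,-0.8,91,20],
    [0,0,-0.002,1.4,-0.8,91,20]
  ]
}}

```text
t: 20.68
eef_pos: [0.4696, 0.1517, 0.0674]
tool_rot: [-0.0, 1.0, 0.005, 0.001]
contact_force: [0.5, -0.3, -1.7]
gripper_width: 0.299
grasp_force: 60.4
```

```bash
python3 - <<'E'
from h import *
st();row((0.4696,0.1500,0.05),0.5)
S=bot.read_camera('scene');D=bot.read_camera('side')
c=lambda p,x,y,W,H,s:cv2.resize(p['pixels'][y:y+H,x:x+W,::-1],None,fx=s,fy=s,interpolation=cv2.INTER_CUBIC)
cv2.imwrite('pics/c7.png',np.hstack([c(S,375,165,66,60,6),c(D,225,150,66,60,6)]))
E
```

```text
t 20.675 p [0.4696 0.1517 0.0674] yaw 0.59 z [ 1.e-03  2.e-04 -1.e+00] F [ 0.53 -0.27 -1.68] M [-0.01 -0.04  0.01] w 25.6 g 60.35350441932678
row [-0.0002, -0.001, 0.0016] [-0.1, 1.7, 17.4] t 20.675
```

View pics/c7.png

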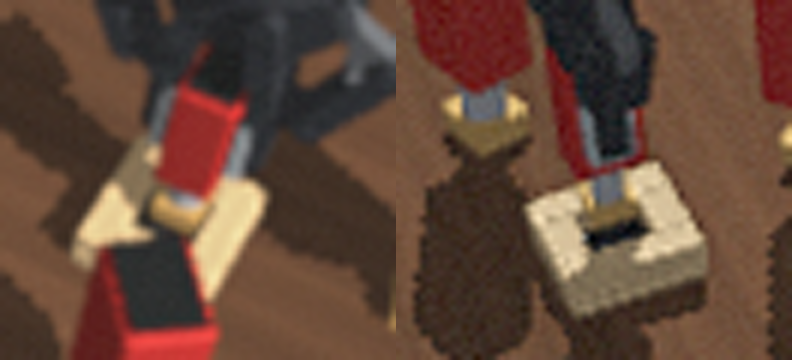

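The foot hovers just over the open pocket.

Request:
{"fn": "jog_arm", "kwargs": {
  "motion": [
    [0,0,0,0,1.5,0,20],
    [0,0,0,0,1.5,4,20],
    [0,0,0,0,1.5,8,20],
    [0,0,0,0,1.5,12,20],
    [0,0,0,0,1.5,15,20],
    [0,0,0,0,1.5,16.8,20],
    [0,0,0,0,1.5,16.8,20]
  ]
}}

```text
t: 21.65
eef_pos: [0.469, 0.1504, 0.05]
tool_rot: [-0.0, 1.0, 0.005, -0.0]
contact_force: [-0.4, -0.7, -1.9]
gripper_width: 0.298
grasp_force: 60.6
```

Request:
{"fn": "jog_arm", "kwargs": {
  "motion": [
    [0,0,0,0,0,0.4,20],
    [0,0,0,0,0,0.4,20]
  ]
}}

```text
t: 21.9
eef_pos: [0.469, 0.1504, 0.0497]
tool_rot: [-0.0, 1.0, 0.005, 0.0]
contact_force: [-0.2, 0.2, -0.8]
gripper_width: 0.296
grasp_force: 60.6
```

Request:
{"fn": "jog_arm", "kwargs": {
  "motion": [
    [0,0,0,0,0,0.2,20],
    [0,0,0,0,0,0.2,29],
    [0,0,0,0,0,0.2,36],
    [0,0,0,0,0,0.2,50],
    [0,0,0,0,0,0.2,60],
    [0,0,0,0,0,0,60]
  ],
  "grip_force": 20
}}

```text
t: 22.65
eef_pos: [0.469, 0.1503, 0.0497]
tool_rot: [0.0, 1.0, 0.005, 0.0]
contact_force: [-0.2, 0.1, -0.7]
gripper_width: 0.697
grasp_force: 0.0
```

Request:
{"fn": "jog_arm", "kwargs": {
  "motion": [
    [0,0,0,0,0,-15,60],
    [0,0,0,0,0,-40,60],
    [0,0,0,0,0,-80,60],
    [0,0,0,0,0,-120,60],
    [0,0,0,-20,0,-160,60],
    [0,0,0,-20,0,-160,60],
    [0,0,0,-20,0,-160,60]
  ]
}}

```text
t: 23.52
eef_pos: [0.4489, 0.1499, 0.2099]
tool_rot: [0.0, 1.0, 0.005, 0.0]
contact_force: [-1.1, -0.2, -0.0]
gripper_width: 0.702
grasp_force: 0.0
```

```bash
python3 - <<'E'
from h import *
st()
S=bot.read_camera('scene');D=bot.read_camera('side');w=wrist()
c=lambda p,x,y,W,H,s:cv2.resize(p['pixels'][y:y+H,x:x+W,::-1],None,fx=s,fy=s,interpolation=cv2.INTER_CUBIC)
cv2.imwrite('pics/c8.png',np.vstack([np.hstack([c(S,375,155,66,70,4),c(D,225,150,66,70,4),c(w,280,110,66,70,4)]),c(D,220,100,198,70,4)]))
E
```

```text
t 23.525 p [0.4489 0.1499 0.2099] yaw 0.62 z [ 6.e-04 -1.e-04 -1.e+00] F [-1.1  -0.23 -0.  ] M [ 0.01 -0.    0.04] w 59.9 g 0.0
```

View pics/c8.png

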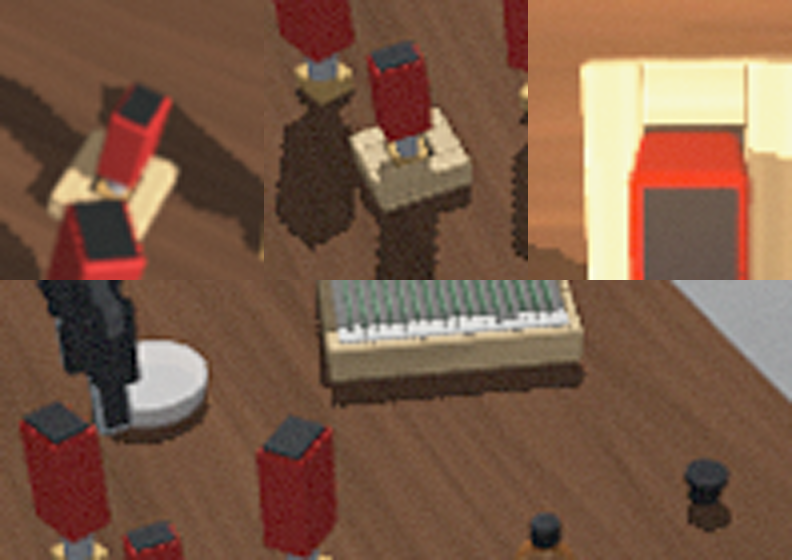

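The stamp stands upright in its pocket, the gripper is clear, and the look-alike stamps, bottle cap and dish in view look unmoved.

```bash
python3 -c "
from station import bot
print(bot.hand_in())"
```

```text
the job is handed in; nothing more can be done
None
```

I pressed the label with about 11–12 N for nearly two seconds, lifted the stamp straight off, stood it back upright in its pocket, and handed the job in at about 24 s; the slide looked whole and in place, though no mark on the label shows in the pictures.

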